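# Index the rotary table and clamp it

## Robot

A 6-joint arm with a two-finger parallel gripper is mounted at the origin on a cart in front of the work surface, level with it; the furniture and walls round the work are solid. World frame = base frame: x ahead of the robot, y to its left, z up, the work surface at z = 0. Lengths are in m, angles in rad, forces in N, time in s.
With the tool pointing down it reaches from about 0.325 to 0.9 m from the base axis. Payload 6.1 kg.
Tool frame: the origin (TCP) lies at the very end of the fingers, on their centre line; the grasp point (between the pads) lies 19 mm behind it (robot.tcp_to_grasp is the z of the grasp point in the tool frame, in m); z points along the fingers, y is the line along which they close (so a half turn about z gives the same grasp; the last joint's range is limited). The gripper opens to 85 mm and grips with 20 to 120 N. Pads are 22 mm wide; open, the fingers measure 114 mm over their backs; the gripper's body (76 mm by 85 mm) begins 54 mm behind the grasp point. The pads swing forward as they close: fully open they stand 13 mm farther back than shut.
Start: joints at [-1.374, 0.22, 1.526, -0, 1.395, -0.126], TCP at [0.198, -0.593, 0.231] pointing down, gripper open.
Joint ranges: [-2.98, 2.98], [-0.91, 2.08], [0.09, 2.57], [-1.24, 4.39], [0.2, 2.65], [-2.68, 2.68]. Speed limits (rad/s): [2.57, 2.57, 3.01, 3.14, 3.14, 3.14].

## Interface

Orientations are given as a unit quaternion [x, y, z, w].
In Python, from bench import robot gives the robot as it stands.
- The arm moves only by the tool carry_out, never from a script. Its argument "rows" is text: rows parted by semicolons, each of 6 numbers parted by spaces: the shift along the tool's x, y, z in mm, then the turn, a rotation vector about the tool's x, y, z in rad. In form: x y z rx ry rz; .... A call has 1 to 12 rows; each row shifts and turns the commanded pose from where the row before left it, along the tool's axes as they then stand; what a row does not reach is not made up. A row lasts 1/10 s, in which the tool goes at most 50 mm and 8.59 degrees, less where a joint would pass 70% of its speed; a pose out of reach is approached as far as the arm can. A call is refused whole if a number of a shift passes 50 or a number of a turn 0.15, either way. A call with a gripper value outside its range is refused whole. "fingers" is the finger opening in mm, from 0 to 85.4, set as the call begins (left out, the last holds). The fingers move at their own pace and stop on an object; the grip force is fixed at half the most. Time passes only in rows, so rows that do not move let the fingers close. It gives the time, the measured TCP pose, the force, the opening and the grip force at its end, in the units of the state.
- robot.sense(): the state, without advancing time (a new reading comes with each control period).
- robot.snapshot(name): name is "scene" or "side" or "wrist"; returns the picture (480x640x3 uint8, blue, green, red); there is no depth.
- robot.camera_model(name): a dict with "camera_matrix" (3x3 intrinsics, pixels), "dist_coeffs" ([k1, k2, p1, p2, k3] as OpenCV has them; the pictures are not rectified), "eye" and "orientation" of the camera in the world; the wrist camera has in their place "mount" (4x4, takes a point from camera to tool coordinates, whose origin is the TCP and whose axes are the flange's). Camera axes: x right, y down, z forward; pixel columns grow to the right and rows downward; lengths in m; the calibration is good to about 2 mm. A picture is of the moment at which its call begins: read the wrist's pose just before it. camera_model takes no time and is no camera call.
- robot.finish_job(): hands the job in; it is judged then, once.
The state is a dict: "time": time; "q": joint angles; "joint_velocities": joint speeds; "effort": joint torques, N m; "ee_pos": TCP position; "orientation": TCP orientation; "ft_force": force on the tool from outside, world axes, zero at the start; "torque": the same for the moment, N m; "finger_gap": finger opening in m; "gripper_force": force on a finger pad.
Only numpy, scipy, OpenCV 4.12 (cv2) and the standard library are available. Lean on these libraries where they do the work, as an engineer would, in place of code of your own. Each camera call takes 0.05 s, during which the arm holds its last target. There are 200 camera calls.

## Task

Push the spokes of the rotary table round with a fingertip until the red pointer stands on the green mark of the ring, then push the yellow clamp lever anticlockwise all the way to its stop, leaving the pointer on the mark. Only push, gently: grip nothing, and leave the tools lying on the bench as they are.

Things in the scene. Friction and masses are not known exactly. Their poses are not given: they have to be found in the camera images.
- rotary_base: Green cast base of the rotary table, fixed to the bench: round, 236 mm across, 30 mm high, with four bolt lugs that reach 132 mm from the axis. Origin on the table's vertical turning axis at the bench surface; z up; its +y side carries an arm with the clamp lever's pedestal (axis of the pedestal 165 mm from the table's axis).
- turnstile (a joint): Angle of the turning part on the base, rad, positive anticlockwise seen from above; at 0 the red pointer lies along the base's -x. It can be turned either way and stays where it is left (sliding friction about 0.18 N m, so about 3 N at a spoke). Its dark disc has radius 84 mm (top z = 46 mm), its hub 26 mm; on the hub sits a 44 x 58 mm aluminium blank, highest point z = 101 mm.
- pointer_tip (a point): Reference point of the red pointer, 100 mm from the table's axis along the red spoke, z = 48 mm.
- red_spoke (a point): Point on the centre line of the red spoke, 66 mm from the table's axis, z = 70 mm. It is one of four spokes a quarter turn apart, level round rods with centre line at z = 70 mm, sleeves 14 mm thick from 46 mm out to their rounded ends 88 mm from the axis; three are black, the red one lies above the red pointer.
- green_mark (a point): Centre line of the green mark on the fixed aluminium ring (outer radius 112 mm, top at z = 36 mm), 100 mm from the table's axis, z = 38 mm. The mark is 16 mm wide along the ring. The ring is set at a different angle every time and does not turn by itself.
- clamp_lever (a joint): Angle of the yellow clamp lever, rad, positive anticlockwise seen from above: 0 is free, 1.4 is its stop (clamped). It stays where it is left (about 2 N at the grip). It does not itself block the table. Its arm is a level rod at z = 70 mm that ends 84 mm from the pivot; yellow sleeve 16 mm thick from 32 mm to the end.
- lever_grip (a point): Point on the centre line of the clamp lever's yellow sleeve, 58 mm from its pivot, z = 70 mm. With the joint at 0 the arm points 0.5 rad anticlockwise of the base's +x.
- lever_pivot (a point): Vertical pivot axis of the clamp lever, at z = 70 mm; 165 mm from the table's axis along the base's +y.
- wrench_14: Loose steel combination wrench, 208 x 31 x 11 mm, lying on the bench on the right; origin at the centre of its underside. Leave it.
- hex_bolt: Loose steel hex bolt, 78 x 10 x 9 mm, lying on the bench on the right; origin at the centre of its underside. Leave it.
- pliers_red: Loose pliers with red handles, 185 x 59 x 12 mm, lying on the bench on the left; origin at the centre of its underside. Leave it.

How it is judged:
On the way, in this order (a step that is already met when the one before it is completed fails the run):
1. the red pointer is on the green mark while the clamp lever is still free (horizontal distance between pointer_tip and green_mark below 0.008 m and value of joint clamp_lever below 0.45 rad), for 0.2 s.
2. the clamp lever is pushed to its stop with the pointer still on the mark (horizontal distance between pointer_tip and green_mark below 0.008 m and value of joint clamp_lever above 1.28 rad), for 0.2 s.
At the end, for the whole second after the job is handed in: The red pointer stands within the green mark (its reference point less than 8 mm from the mark's centre line), the clamp lever is at its stop (joint above 1.28 of 1.4 rad), both are at rest, and the loose tools lie where they were (within 20 mm) (all of step 2 and not (velocity of joint any of turnstile, clamp_lever above 0.05 rad/s or velocity of joint any of turnstile, clamp_lever below -0.05 rad/s) and distance of each of wrench_14, hex_bolt, pliers_red from where it was at the start of the episode below 0.02 m); the robot touches nothing.
It fails at once if a loose tool is lifted, carried or knocked about (moved more than 20 mm) (distance of any of wrench_14, hex_bolt, pliers_red from where it was at the start of the episode above 0.02 m).
It fails at once if the table or its lever is gripped or forced (finger force over 35 N) (contact force between the fingers and rotary_base above 35 N).
It also fails if it takes over 66 s, if anything falls off the work surface, if the arm or the gripper's body presses on something with over 40 N, if the wrist force passes 120 N, or if a joint passes its speed limit or range.

## Working session

There is one attempt and no reset: what is moved stays moved. The work goes in short steps, Python scripts to look and compute and a tool call to move; the robot and the scene stay as the last step left them, time stands still between calls to the robot, and variables do not carry over. Pictures are saved under pics/ and viewed, at most 10 in all, crops included, and the job is handed in when it is done.

Besides the shell and the picture viewer there is one more tool, called by a JSON object that holds its "op" and its "data", one argument or row to a line. carry_out: Moves the arm, as the interface text tells. Its arguments: {"type":"object","properties":{"rows":{"type":"string"},"fingers":{"type":"number"}},"required":["rows"]}

```bash
mkdir -p pics; cat > h.py <<'E'
import numpy as np, cv2
from scipy.spatial.transform import Rotation as R
from bench import robot
def cam(n):
    m=robot.camera_model(n); K=np.array(m["camera_matrix"]);d=np.array(m["dist_coeffs"])
    if n=="wrist":
        s=robot.sense();T=np.eye(4);T[:3,:3]=R.from_quat(s["orientation"]).as_matrix();T[:3,3]=s["ee_pos"]
        T=T@np.array(m["mount"]);return K,d,T[:3,3],T[:3,:3]
    o=np.array(m["orientation"]);Rm=R.from_quat(o).as_matrix() if o.size==4 else o.reshape(3,3)
    return K,d,np.array(m["eye"]),Rm
def onplane(c,uv,z):
    K,d,e,Rm=c
    p=cv2.undistortPoints(np.array(uv,float).reshape(-1,1,2),K,d).reshape(-1,2)
    r=np.c_[p,np.ones(len(p))]@Rm.T
    return e+r*((z-e[2])/r[:,2])[:,None]
def proj(c,P):
    K,d,e,Rm=c
    rv=cv2.Rodrigues(Rm.T)[0]
    return cv2.projectPoints(np.array(P,float).reshape(-1,1,3),rv,-Rm.T@e,K,d)[0].reshape(-1,2)
E
python3 - <<'E'
from h import *
for n in("scene","side","wrist"):
    c=cam(n);cv2.imwrite(f"pics/{n}0.png",robot.snapshot(n));print(n,c[2],c[3][:,2])
print(robot.sense()["orientation"])
E
```

```text
scene [0.10624649 0.58573704 1.16817504] [ 0.29966485 -0.41758945 -0.85779953]
side [-0.56825132  0.11400223  1.28409055] [ 0.65333025 -0.05530286 -0.75505044]
wrist [ 0.27111282 -0.56682764  0.37169666] [-0.28780643 -0.09513922 -0.9529512 ]
[ 9.86998572e-01  1.60727170e-01 -3.57843966e-05 -7.70539973e-04]
```

View pics/scene0.png

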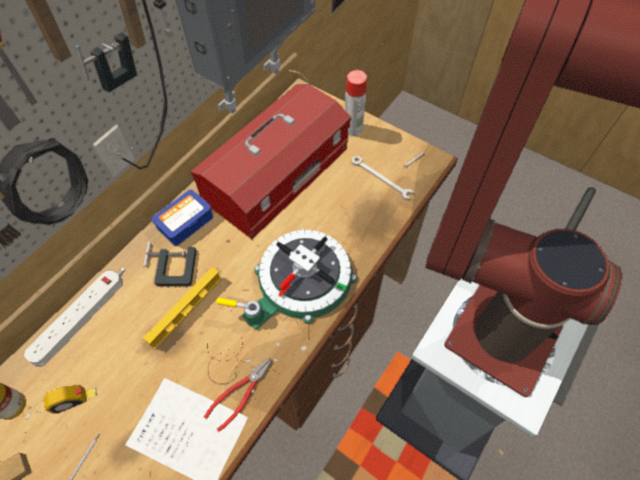

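View pics/side0.png

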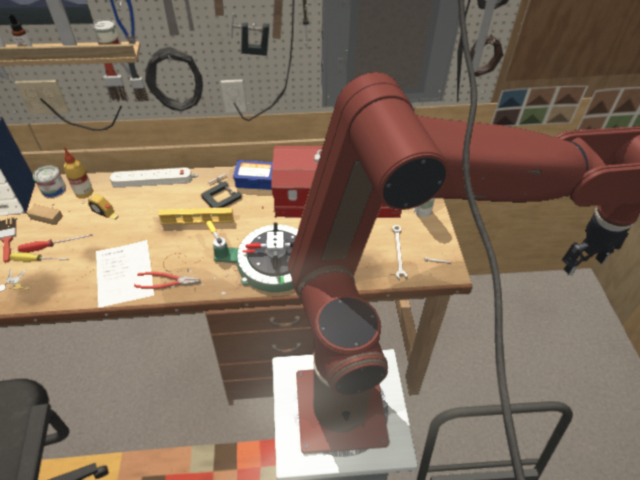

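The scene view shows the table centred near (305,270), with the red spoke towards (285,288) and the green mark at (343,288). The lever pivot is at (253,308) and its yellow grip at (230,302). The pliers lie at (240,395) and the wrench at (383,178). The side view agrees, with the table partly hidden by the arm.

```bash
cat >> h.py <<'E'
def circ(P):
    A=np.c_[2*P[:,:2],np.ones(len(P))];s=np.linalg.lstsq(A,(P[:,:2]**2).sum(1),rcond=None)[0]
    return s[:2],np.sqrt(s[2]+s[:2]@s[:2])
def masks(im):
    h=cv2.cvtColor(im,cv2.COLOR_BGR2HSV);H,S,V=cv2.split(h)
    return dict(red=((H<8)|(H>172))&(S>150)&(V>90), green=(H>45)&(H<75)&(S>120)&(V>110),
      yellow=(H>20)&(H<33)&(S>150)&(V>110), white=(S<50)&(V>150), dgreen=(H>60)&(H<95)&(S>80)&(V>30))
def px(m,box):
    y,x=np.nonzero(m);u0,v0,u1,v1=box;k=(x>u0)&(x<u1)&(y>v0)&(y<v1);return np.c_[x,y][k].astype(float)
E
python3 - <<'E'
from h import *
im=cv2.imread("pics/scene0.png");c=cam("scene");M=masks(im)
w=(M["white"]*255).astype(np.uint8);w[:, :250]=0;w[:,362:]=0;w[:225]=0;w[320:]=0
cs=max(cv2.findContours(w,cv2.RETR_EXTERNAL,cv2.CHAIN_APPROX_NONE)[0],key=cv2.contourArea)
hull=cv2.convexHull(cs);P=onplane(c,hull,.036);ctr,r=circ(P);print("axis",ctr,r,np.ptp(np.linalg.norm(P[:,:2]-ctr,axis=1)))
for k,b,z in(("red",(265,262,305,300),.07),("green",(325,275,358,300),.038),("yellow",(212,290,248,315),.07)):
    q=px(M[k],b);
    if not len(q): print(k,0);continue
    p=onplane(c,q,z);m=p.mean(0);d=np.linalg.svd(p-m)[2][0]
    print(k,len(q),q.mean(0),m[:2],"dir",d[:2],"ang",np.degrees(np.arctan2(*(m[:2]-ctr)[::-1])),np.linalg.norm(m[:2]-ctr))
print("pivot",onplane(c,[[253,308]],.08))
cv2.imwrite("pics/crop0.png",cv2.resize(im[215:335,205:365],None,fx=5,fy=5,interpolation=cv2.INTER_CUBIC))
E
```

```text
axis [0.47179279 0.13734205] 0.11308274544984959 0.010708024063528818
red 151 [286.02649007 283.67549669] [0.47147525 0.20699893] dir [ 0.14446258 -0.98951026] ang 90.26119039566404 0.06965760068356183
green 35 [341.85714286 286.37142857] [0.36775684 0.12460475] dir [-0.99975394  0.02218233] ang -173.0199164802731 0.10481278175095114
yellow 143 [226.16083916 301.81118881] [0.55657275 0.32254091] dir [-0.91497081 -0.40352004] ang 65.40273762518973 0.2036817565355728
pivot [[0.49287413 0.3017449  0.08      ]]
```

View pics/crop0.png

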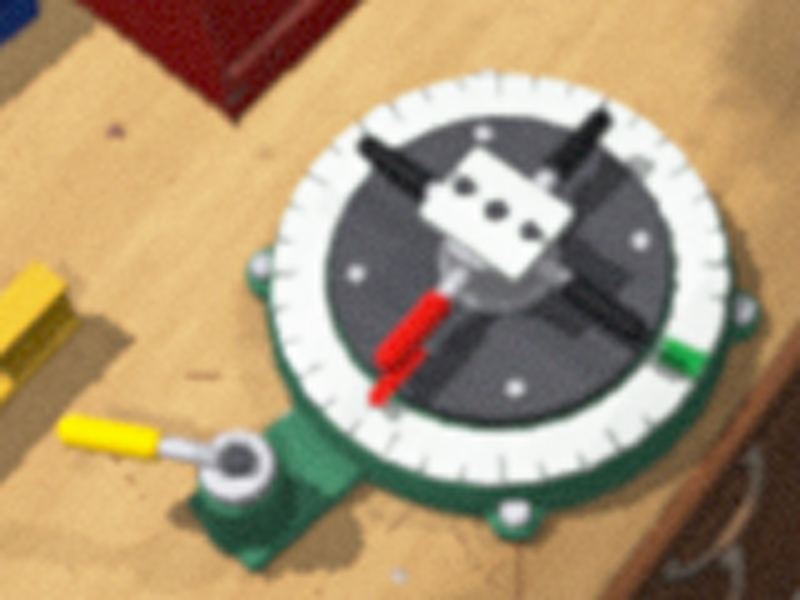

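The crop shows the pointer at about 91° world, the green mark at about 187°, and the lever free at about 23°. So I need roughly +97° of anticlockwise turn. First I'll move above the table with the fingers shut and take a closer look.

{"op": "carry_out", "data": {
  "rows": "28 -36 -5 0 0 0;28 -36 -5 0 0 0;28 -36 -5 0 0 0;28 -36 -5 0 0 0;28 -36 -5 0 0 0;28 -36 -5 0 0 0;28 -36 -5 0 0 0;28 -36 -5 0 0 0",
  "fingers": 0
}}

```text
time: 0.95
ee_pos: [0.3194, -0.2467, 0.2713]
orientation: [0.987, 0.16, 0.0, 0.0]
ft_force: [1.8, -0.3, 0.2]
finger_gap: -0.0
gripper_force: 0.0
```

{"op": "carry_out", "data": {
  "rows": "28 -36 -5 0 0 0;28 -36 -5 0 0 0;28 -36 -5 0 0 0;28 -36 -5 0 0 0;28 -36 -5 0 0 0;28 -36 -5 0 0 0;28 -36 -5 0 0 0;28 -36 -5 0 0 0;0 0 0 0 0 0;0 0 0 0 0 0"
}}

```text
time: 1.95
ee_pos: [0.4401, 0.0966, 0.3109]
orientation: [0.987, 0.162, -0.001, 0.0]
ft_force: [-0.3, -1.0, -0.1]
finger_gap: -0.0001
gripper_force: 0.0
```

```bash
python3 - <<'E'
from h import *
s=robot.sense();print(s["time"],s["ee_pos"],s["orientation"],s["q"],s["finger_gap"])
c=cam("wrist");im=robot.snapshot("wrist");cv2.imwrite("pics/w1.png",im);print(c[2])
np.savez("w1.npz",*c)
print(proj(c,[[.472,.137,.036],[.493,.301,.08],[.368,.125,.038]]))
E
```

```text
1.95 [0.44013144 0.0965837  0.31089183] [ 9.86753683e-01  1.62224644e-01 -5.60916444e-04  1.35250752e-04] [ 4.09941859e-02 -2.51092319e-01  1.84492369e+00 -4.05059443e-04
  1.54884187e+00  1.28591008e+00] -0.00011616816972957026
[0.51312243 0.12246822 0.45220971]
[[294.82815902 165.66865643]
 [145.39147966  97.72786937]
 [279.21715627 247.37130076]]
```

View pics/w1.png

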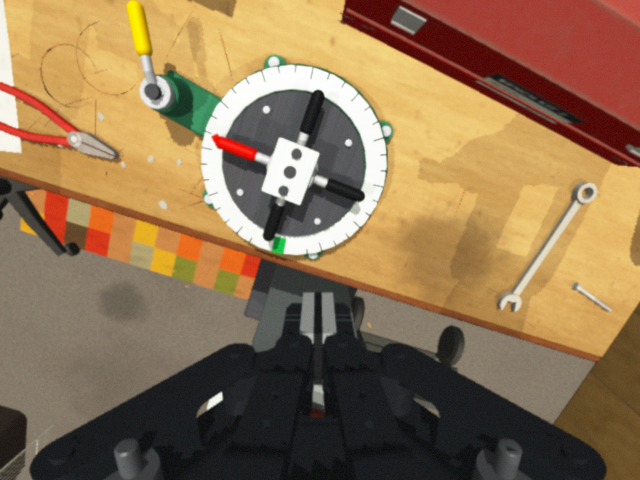

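The wrist view is clear. The ring is centred near (294,162), the red pointer tip is at (216,142), the green mark at (278,244), the lever pivot at (156,93) and the yellow grip at (140,28).

```bash
cat >> h.py <<'E'
def analyse(im,c,ctr=None,verbose=True):
    M=masks(im);out={}
    g=proj(c,[[.472,.137,.036]])[0]
    if ctr is None:
        w=(M["white"]*255).astype(np.uint8);k=np.zeros_like(w);cv2.circle(k,tuple(int(v) for v in g),112,255,-1);w&=k
        w=cv2.morphologyEx(w,cv2.MORPH_OPEN,np.ones((3,3),np.uint8))
        cs=max(cv2.findContours(w,cv2.RETR_EXTERNAL,cv2.CHAIN_APPROX_NONE)[0],key=cv2.contourArea)
        P=onplane(c,cv2.convexHull(cs),.036)
        for _ in range(3):
            ctr,r=circ(P);e=abs(np.linalg.norm(P[:,:2]-ctr,axis=1)-r);P=P[e<max(.002,2*np.median(e))]
        out["r"]=r;out["n"]=len(P)
    out["ctr"]=ctr
    for k,z,r0,r1 in(("red",.07,.045,.09),("red",.048,.09,.11),("green",.038,.088,.115),("yellow",.07,.17,.30)):
        y,x=np.nonzero(M[k]);p=onplane(c,np.c_[x,y],z)[:,:2];d=p-ctr;rr=np.linalg.norm(d,axis=1);p=p[(rr>r0)&(rr<r1)]
        if len(p)<4: continue
        m=p.mean(0);a=np.degrees(np.arctan2(*(m-ctr)[::-1]));out[k+str(z)]=(len(p),m,a,np.linalg.norm(m-ctr),np.linalg.svd(p-m)[2][0])
    if verbose:
        for k,v in out.items():print(k,v)
    return out
E
python3 - <<'E'
from h import *
f=np.load("w1.npz");c=[f[k] for k in f.files]
o=analyse(cv2.imread("pics/w1.png"),c)
print("pivot",onplane(c,[[154,91]],.085))
E
```

```text
r 0.11128136380799421
n 35
ctr [0.47056361 0.13807026]
red0.07 (526, array([0.47318055, 0.20394996]), np.float64(87.72523665163988), np.float64(0.065931646719816), array([-0.0595426 , -0.99822577]))
red0.048 (49, array([0.47299519, 0.23113489]), np.float64(88.50332369355637), np.float64(0.09309638107908562), array([-0.91631283, -0.40046323]))
green0.038 (328, array([0.43640725, 0.17516579]), np.float64(132.63786979348367), np.float64(0.05042553871031529), array([-0.79550367, -0.60594877]))
yellow0.07 (2249, array([0.42228893, 0.28319408]), np.float64(108.39943321057198), np.float64(0.15294235989977134), array([-0.94961989, -0.313404  ]))
pivot [[0.50220505 0.29145978 0.085     ]]
```

```bash
python3 - <<'E'
s=open("h.py").read()
s=s.replace('''p=p[(rr>r0)&(rr<r1)]
''','''k2=(rr>r0)&(rr<r1);mm=np.zeros(im.shape[:2],np.uint8);mm[y[k2],x[k2]]=1
        _,lab,st,_=cv2.connectedComponentsWithStats(mm);sel=k2&(lab[y,x]==1+np.argmax(st[1:,4])) if len(st)>1 else k2;p=p[sel]
''')
s=s.replace("(H>45)&(H<75)&(S>120)&(V>110)","(H>48)&(H<70)&(S>170)&(V>120)").replace("(S>150)&(V>110), white","(S>190)&(V>130), white")
open("h.py","w").write(s)
E
python3 - <<'E'
from h import *
f=np.load("w1.npz");c=[f[k] for k in f.files]
im=cv2.imread("pics/w1.png");o=analyse(im,c)
print(cv2.cvtColor(im[244:245,276:280],cv2.COLOR_BGR2HSV),cv2.cvtColor(im[115:116,188:190],cv2.COLOR_BGR2HSV))
E
```

```text
r 0.11128136380799421
n 35
ctr [0.47056361 0.13807026]
red0.07 (526, array([0.47318055, 0.20394996]), np.float64(87.72523665163988), np.float64(0.065931646719816), array([-0.0595426 , -0.99822577]))
red0.048 (49, array([0.47299519, 0.23113489]), np.float64(88.50332369355637), np.float64(0.09309638107908562), array([-0.91631283, -0.40046323]))
green0.038 (121, array([0.37023126, 0.1261966 ]), np.float64(-173.2508154470285), np.float64(0.10103249428860457), array([-0.99510858,  0.09878719]))
yellow0.07 (866, array([0.5553779 , 0.32475571]), np.float64(65.56691533920791), np.float64(0.2050485760497792), array([-0.90903869, -0.41671171]))
[[[ 68 223 119]
  [ 68 219 129]
  [ 69 232 158]
  [ 69 233 189]]] [[[ 71 145  86]
  [ 74 155  84]]]
```

Measured: axis (0.4706, 0.1381), pointer 88°, mark 186.7°, lever pivot about (0.503, 0.301). The plan is to push the 268° spoke anticlockwise along an arc of radius 72 mm, turning the tool so its x axis stays tangential.

{"op": "carry_out", "data": {
  "rows": "0 0 25 0 0 0.1413;0 0 25 0 0 0.1413;0 0 25 0 0 0.1413;0 0 25 0 0 0.1413;0 0 25 0 0 0.1413;0 0 25 0 0 0.1413;6 21 0 0 0 0;0 0 0 0 0 0"
}}

```text
time: 2.8
ee_pos: [0.4336, 0.0718, 0.16]
orientation: [0.965, -0.261, -0.001, 0.001]
ft_force: [0.6, -0.2, -0.6]
finger_gap: -0.0004
gripper_force: 0.0
```

```bash
cat >> h.py <<'E'
CT=np.array([.4706,.1381]);PV=np.array([.503,.301])
def pol(c=CT):
    s=robot.sense();p=np.array(s["ee_pos"]);m=R.from_quat(s["orientation"]).as_matrix()
    d=p[:2]-c;print("t",s["time"],"p",p.round(4),"ang",np.degrees(np.arctan2(d[1],d[0])).round(2),"r",np.linalg.norm(d).round(4),"yaw",np.degrees(np.arctan2(m[1,0],m[0,0])).round(2),"tilt",m[2].round(4),"F",np.round(s["ft_force"],1),"q6",s["q"][5])
def totool(dw):
    m=R.from_quat(robot.sense()["orientation"]).as_matrix();return m.T@np.array(dw)
E
python3 -c "
from h import *
pol()"
```

```text
t 2.8 p [0.4336 0.0718 0.16  ] ang -119.15 r 0.0759 yaw -30.3 tilt [-0.002   0.0023 -1.    ] F [ 0.6 -0.2 -0.6] q6 2.084911081754983
```

{"op": "carry_out", "data": {
  "rows": "0 -4 34 0 0 0;0 0 35 0 0 0;0 0 35 0 0 0;0 0 0 0 0 0;5 -0.2 0 0 0 -0.07;5 -0.2 0 0 0 -0.07;5 -0.2 0 0 0 -0.07;5 -0.2 0 0 0 -0.07;0 0 0 0 0 0"
}}

```text
time: 3.7
ee_pos: [0.4568, 0.0701, 0.0593]
orientation: [0.992, -0.122, 0.001, -0.0]
ft_force: [-1.1, 0.8, -0.2]
finger_gap: 0.0
gripper_force: 0.5
```

```bash
python3 -c "
from h import *
pol()
c=cam('wrist');im=robot.snapshot('wrist');cv2.imwrite('pics/w2.png',im);analyse(im,c,CT)"
```

```text
t 3.7 p [0.4568 0.0701 0.0593] ang -101.46 r 0.0694 yaw -14.07 tilt [ 1.7e-03 -6.0e-04 -1.0e+00] F [-1.1  0.8 -0.2] q6 1.7974454038609524Traceback (most recent call last):
  File "<string>", line 4, in <module>
    c=cam('wrist');im=robot.snapshot('wrist');cv2.imwrite('pics/w2.png',im);analyse(im,c,CT)
                                                                            ~~~~~~~^^^^^^^^^
  File "h.py", line 42, in analyse
    y,x=np.nonzero(M[k]);p=onplane(c,np.c_[x,y],z)[:,:2];d=p-ctr;rr=np.linalg.norm(d,axis=1);k2=(rr>r0)&(rr<r1);mm=np.zeros(im.shape[:2],np.uint8);mm[y[k2],x[k2]]=1
                           ~~~~~~~^^^^^^^^^^^^^^^^
  File "h.py", line 13, in onplane
    p=cv2.undistortPoints(np.array(uv,float).reshape(-1,1,2),K,d).reshape(-1,2)
      ~~~~~~~~~~~~~~~~~~~^^^^^^^^^^^^^^^^^^^^^^^^^^^^^^^^^^^^^^^^
cv2.error: OpenCV(4.12.0) /io/opencv/modules/calib3d/src/undistort.dispatch.cpp:347: error: (-215:Assertion failed) CV_IS_MAT(_src) && CV_IS_MAT(_dst) && (_src->rows == 1 || _src->cols == 1) && (_dst->rows == 1 || _dst->cols == 1) && _src->cols + _src->rows - 1 == _dst->rows + _dst->cols - 1 && (CV_MAT_TYPE(_src->type) == CV_32FC2 || CV_MAT_TYPE(_src->type) == CV_64FC2) && (CV_MAT_TYPE(_dst->type) == CV_32FC2 || CV_MAT_TYPE(_dst->type) == CV_64FC2) in function 'cvUndistortPointsInternal'
```

View pics/w2.png

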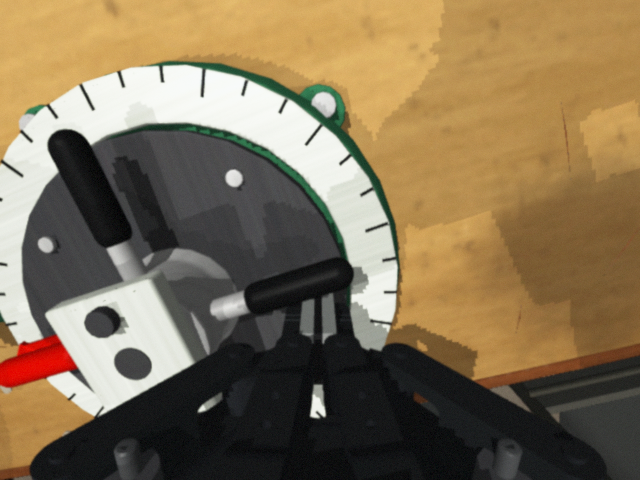

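The fingertip (about (318,300)) is touching behind the black spoke (about (300,285)), and the blank is well clear. I'll continue the arc.

{"op": "carry_out", "data": {
  "rows": "5 -0.2 0 0 0 -0.07;5 -0.2 0 0 0 -0.07;5 -0.2 0 0 0 -0.07;5 -0.2 0 0 0 -0.07;5 -0.2 0 0 0 -0.07;5 -0.2 0 0 0 -0.07;5 -0.2 0 0 0 -0.07;5 -0.2 0 0 0 -0.07;5 -0.2 0 0 0 -0.07;5 -0.2 0 0 0 -0.07;5 -0.2 0 0 0 -0.07;0 0 0 0 0 0"
}}

```text
time: 4.95
ee_pos: [0.5092, 0.0782, 0.0582]
orientation: [0.966, 0.259, 0.0, 0.0]
ft_force: [-1.4, 0.5, 0.1]
finger_gap: 0.0001
gripper_force: 0.6
```

```bash
sed -i 's/^        y,x=np.nonzero(M\[k\]);/        y,x=np.nonzero(M[k])\n        if len(y)<4: continue\n        /' h.py; python3 -c "
from h import *
pol()
c=cam('wrist');im=robot.snapshot('wrist');cv2.imwrite('pics/w3.png',im);analyse(im,c,CT)
c=cam('scene');im=robot.snapshot('scene');cv2.imwrite('pics/s3.png',im);analyse(im,c,CT)"
```

```text
t 4.95 p [0.5092 0.0782 0.0582] ang -57.22 r 0.0713 yaw 30.02 tilt [ 5.e-04  5.e-04 -1.e+00] F [-1.4  0.5  0.1] q6 1.0463131572950253
ctr [0.4706 0.1381]
red0.07 (2317, array([0.42264891, 0.18292471]), np.float64(136.93003500458678), np.float64(0.06563963813342291), array([-0.85316976,  0.52163337]))
red0.048 (1051, array([0.39189154, 0.19811096]), np.float64(142.67643348704306), np.float64(0.09897644616933464), array([-0.9781127 , -0.20807582]))
ctr [0.4706 0.1381]
red0.07 (107, array([0.41966846, 0.18084768]), np.float64(139.99271098661382), np.float64(0.06649349752681917), array([-0.72319994,  0.69063873]))
red0.048 (6, array([0.40067147, 0.19786618]), np.float64(139.48030686566838), np.float64(0.09198910379776128), array([-0.82198314, -0.56951183]))
green0.038 (13, array([0.36972503, 0.12603229]), np.float64(-173.17810786233144), np.float64(0.1015942403969726), array([-0.99566608, -0.09300029]))
yellow0.07 (459, array([0.62931827, 0.34184617]), np.float64(52.081407508018536), np.float64(0.25827115625227154), array([-0.06862905,  0.99764225]))
```

{"op": "carry_out", "data": {
  "rows": "5 -0.2 0 0 0 -0.07;5 -0.2 0 0 0 -0.07;5 -0.2 0 0 0 -0.07;5 -0.2 0 0 0 -0.07;5 -0.2 0 0 0 -0.07;5 -0.2 0 0 0 -0.07;5 -0.2 0 0 0 -0.07;5 -0.2 0 0 0 -0.07;5 -0.2 0 0 0 -0.07;0 0 0 0 0 0"
}}

```text
time: 6.05
ee_pos: [0.5385, 0.1114, 0.0578]
orientation: [0.838, 0.545, 0.0, 0.0]
ft_force: [-0.8, -0.4, 0.6]
finger_gap: -0.0001
gripper_force: 0.5
```

```bash
python3 -c "
from h import *
pol()
for n in('wrist','scene','side'):
  c=cam(n);im=robot.snapshot(n);cv2.imwrite(f'pics/{n}4.png',im);print(n);analyse(im,c,CT)
"
```

```text
t 6.05 p [0.5385 0.1114 0.0578] ang -21.5 r 0.0729 yaw 66.11 tilt [ 1.e-04  8.e-04 -1.e+00] F [-0.8 -0.4  0.6] q6 0.47784202790960495
wrist
ctr [0.4706 0.1381]
red0.07 (2134, array([0.40664838, 0.14684498]), np.float64(172.21345340336222), np.float64(0.06454676165230389), array([-0.99333533, -0.11526021]))
red0.048 (1021, array([0.37196446, 0.14098705]), np.float64(178.3234380376982), np.float64(0.0986777845357832), array([-0.64484252, -0.76431546]))
green0.038 (211, array([0.3703036 , 0.12298968]), np.float64(-171.43244275521675), np.float64(0.10142824593493188), array([-0.99995583, -0.00939883]))
scene
ctr [0.4706 0.1381]
red0.07 (125, array([0.40260121, 0.14473491]), np.float64(174.42707059807532), np.float64(0.0683217227476319), array([-0.96246564,  0.27140355]))
red0.048 (6, array([0.37845264, 0.14567303]), np.float64(175.30176932386374), np.float64(0.09245802829076723), array([-0.97476365,  0.22323938]))
green0.038 (6, array([0.37515131, 0.12591254]), np.float64(-172.72350457061492), np.float64(0.09622362983735638), array([-0.18599503,  0.98255069]))
yellow0.07 (480, array([0.62941498, 0.34186211]), np.float64(52.066660844721746), np.float64(0.2583431702577934), array([-0.0690849 ,  0.99761078]))
side
ctr [0.4706 0.1381]
red0.07 (49, array([0.40579147, 0.14376806]), np.float64(175.00171475408516), np.float64(0.0650559145215507), array([-0.99887251,  0.04747319]))
```

View pics/wrist4.png

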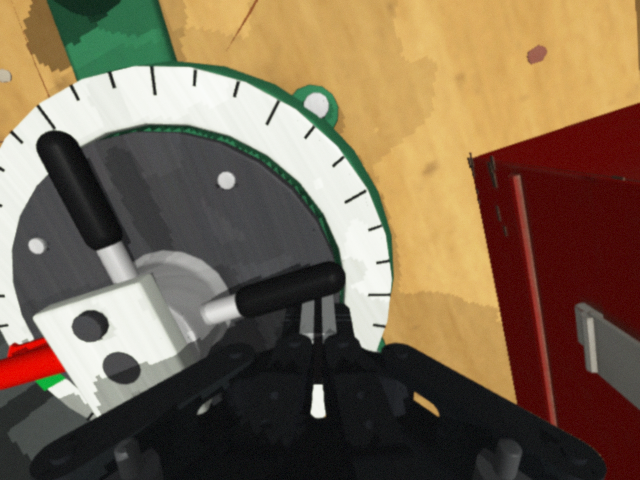

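The pointer is at about 174.5° and the mark at 186.7°. The picture shows the finger on the spoke near (318,290), the green mark at (50,382) and the red spoke at (30,362). I'll push 11.5° more, back off, and raise for a careful look.

{"op": "carry_out", "data": {
  "rows": "5 -0.2 0 0 0 -0.067;5 -0.2 0 0 0 -0.067;4.5 -0.2 0 0 0 -0.067;0 0 0 0 0 0;0 0 0 0 0 0;-12 0 0 0 0 0;0 0 -50 0 0 0;0 0 -50 0 0 0;-20 -40 -50 0 0 0;-20 -40 -50 0 0 0;0 0 -30 0 0 0;0 0 0 0 0 0"
}}

```text
time: 7.4
ee_pos: [0.4774, 0.0965, 0.2675]
orientation: [0.779, 0.626, 0.004, 0.003]
ft_force: [-0.1, 0.5, 0.2]
finger_gap: -0.0001
gripper_force: 0.0
```

```bash
python3 -c "
from h import *
pol()
for n in('wrist','scene'):
  c=cam(n);im=robot.snapshot(n);cv2.imwrite(f'pics/{n}5.png',im);print(n);o=analyse(im,c,CT)
  if n=='wrist': print(proj(c,[[.4706,.1381,.036]]))
"
```

```text
t 7.4 p [0.4774 0.0965 0.2675] ang -80.67 r 0.0422 yaw 77.59 tilt [ 0.0028  0.0101 -0.9999] F [-0.1  0.5  0.2] q6 0.25382947523666705
wrist
ctr [0.4706 0.1381]
red0.07 (593, array([0.4048108 , 0.13243991]), np.float64(-175.08274083276262), np.float64(0.06603223335409392), array([-0.99649114, -0.08369826]))
red0.048 (69, array([0.37769009, 0.12843889]), np.float64(-174.0635085925233), np.float64(0.0934108568731318), array([ 0.40598796, -0.91387842]))
green0.038 (48, array([0.36389098, 0.12877066]), np.float64(-175.00345675784752), np.float64(0.10711606511687179), array([-0.37185989, -0.92828887]))
yellow0.07 (528, array([0.34444524, 0.30280902]), np.float64(127.44940578640262), np.float64(0.20747068412788394), array([-0.98006416, -0.19868126]))
[[301.76291068 174.51861614]]
scene
ctr [0.4706 0.1381]
red0.07 (129, array([0.40287053, 0.13139889]), np.float64(-174.34957801685192), np.float64(0.06806016629475828), array([-0.99562287,  0.09346172]))
red0.048 (7, array([0.37777207, 0.12745246]), np.float64(-173.45666175367265), np.float64(0.09343657850882062), array([-0.99849612,  0.05482242]))
green0.038 (4, array([0.36408377, 0.12406064]), np.float64(-172.49141867827777), np.float64(0.10743747845116415), array([0.22127907, 0.97521053]))
yellow0.07 (465, array([0.62851014, 0.34296917]), np.float64(52.375493745461306), np.float64(0.2586638552542455), array([-0.07170613,  0.9974258 ]))
```

View pics/wrist5.png

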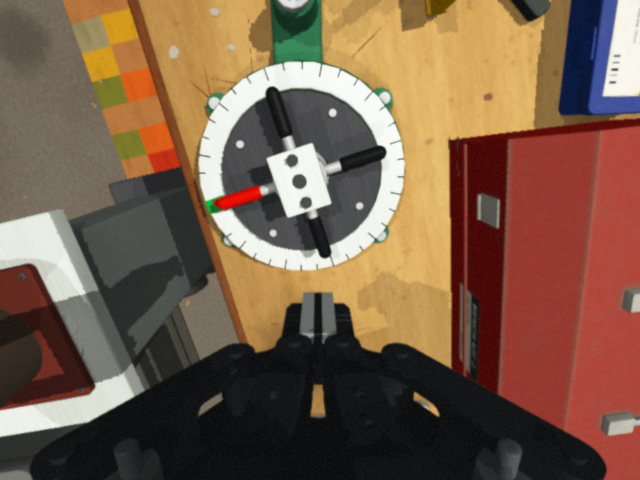

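```bash
python3 -c "
from h import *
im=cv2.imread('pics/wrist5.png');c=cam('wrist');analyse(im,c)
a=cv2.resize(im[180:230,190:280],None,fx=8,fy=8,interpolation=cv2.INTER_CUBIC)
cv2.imwrite('pics/z5.png',a)
print(totool([.503-.4774,.301-.0965,0]))
"
```

```text
r 0.10890417145229436
n 47
ctr [0.46706551 0.13811078]
red0.07 (576, array([0.40196417, 0.13289312]), np.float64(-175.41772010977044), np.float64(0.0653100869110181), array([-0.99658818, -0.08253478]))
red0.048 (53, array([0.37484496, 0.12927929]), np.float64(-174.52975927410316), np.float64(0.09264245837422126), array([ 0.28751121, -0.95777727]))
green0.038 (48, array([0.36189819, 0.12922869]), np.float64(-175.17244360972646), np.float64(0.10554172665308005), array([-0.37300274, -0.92783024]))
yellow0.07 (528, array([0.34295361, 0.30128696]), np.float64(127.25663907377808), np.float64(0.20501275009002082), array([-0.98330923, -0.18194217]))
[ 2.05229825e-01 -1.88763931e-02  1.04019482e-04]
```

View pics/z5.png

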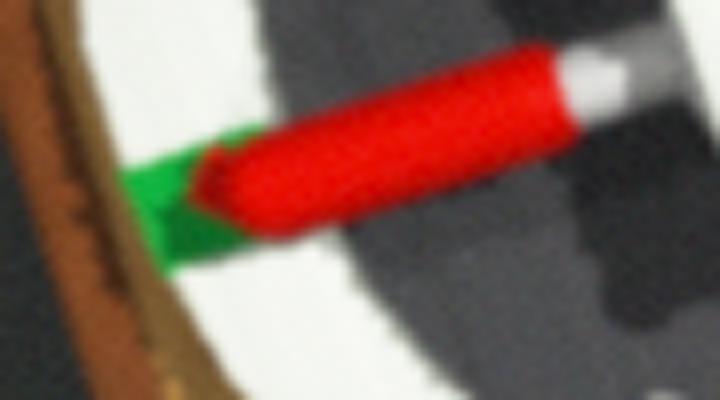

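The zoom shows the pointer tip at (190,192), inside the green mark and about 2 mm off its centre line, so step 1 is met. Next I check for obstacles around the lever.

```bash
python3 -c "
from h import *
c=cam('scene')
print('toolbox corner, level far end, level near end, cclamp',onplane(c,[[250,228],[217,275],[150,340],[190,285]],0.02).round(3))
print('box top',onplane(c,[[195,172],[233,218]],0.12).round(3))
print(totool([.562-.4774,.2906-.0965,0]).round(4))
"
```

```text
toolbox corner, level far end, level near end, cclamp [[0.662 0.116 0.02 ]
 [0.642 0.269 0.02 ]
 [0.659 0.483 0.02 ]
 [0.678 0.327 0.02 ]]
box top [[0.834 0.107 0.12 ]
 [0.665 0.158 0.12 ]]
[0.2077 0.041  0.0003]
```

{"op": "carry_out", "data": {
  "rows": "41.5 8 0 0 0 0;41.5 8 0 0 0 0;41.5 8 0 0 0 0;41.5 8 0 0 0 0;41.5 8 0 0 0 0;0 0 30 0 0 0;0 0 30 0 0 0;0 0 0 0 0 0;0 0 0 0 0 0"
}}

```text
time: 8.4
ee_pos: [0.5578, 0.2906, 0.1998]
orientation: [0.779, 0.627, -0.002, -0.001]
ft_force: [-0.3, -1.1, 0.2]
finger_gap: 0.0
gripper_force: 0.0
```

```bash
python3 -c "
from h import *
pol(PV)
c=cam('wrist');im=robot.snapshot('wrist');cv2.imwrite('pics/w6.png',im)
print(totool([.562-robot.sense()['ee_pos'][0],.2906-robot.sense()['ee_pos'][1],0]).round(4))
o=analyse(im,c,CT)
"
```

```text
t 8.4 p [0.5578 0.2906 0.1998] ang -10.72 r 0.0557 yaw 77.66 tilt [-0.0023 -0.0037 -1.    ] F [-0.3 -1.1  0.2] q6 0.570382935633548
[ 0.0003  0.0032 -0.    ]
ctr [0.4706 0.1381]
red0.07 (104, array([0.40582852, 0.13681935]), np.float64(-178.86730188986604), np.float64(0.06478414033829247), array([-0.88707017, -0.46163461]))
red0.048 (10, array([0.38277999, 0.11194091]), np.float64(-163.41269550320334), np.float64(0.09163324427919343), array([ 0.00503684, -0.99998732]))
yellow0.07 (4354, array([0.63830867, 0.33705921]), np.float64(49.871458936234774), np.float64(0.260213302147104), array([ 0.01608874, -0.99987057]))
```

View pics/w6.png

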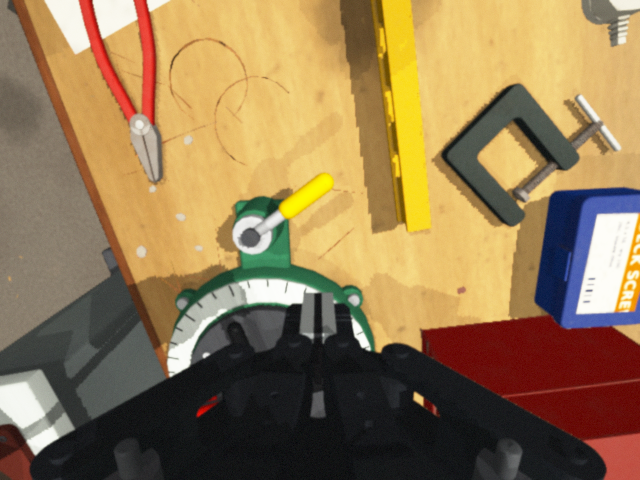

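The view shows the lever pivot at (252,235), the grip at (308,195), and the level (402,110) well off. Next: descend and begin the lever arc.

{"op": "carry_out", "data": {
  "rows": "0 3 40 0 0 0;0 0 40 0 0 0;0 0 40 0 0 0;0 0 22 0 0 0;0 0 0 0 0 0;4.2 -0.2 0 0 0 -0.07;4.2 -0.2 0 0 0 -0.07;4.2 -0.2 0 0 0 -0.07;4.2 -0.2 0 0 0 -0.07;4.2 -0.2 0 0 0 -0.07;4.2 -0.2 0 0 0 -0.07;0 0 0 0 0 0"
}}

```text
time: 9.65
ee_pos: [0.5638, 0.3164, 0.0636]
orientation: [0.631, 0.776, 0.002, 0.001]
ft_force: [0.2, -1.0, 1.4]
finger_gap: 0.0005
gripper_force: 0.6
```

```bash
python3 -c "
from h import *
pol(PV)"
```

```text
t 9.65 p [0.5638 0.3164 0.0636] ang 14.18 r 0.0627 yaw 101.79 tilt [ 5.0e-04  5.2e-03 -1.0e+00] F [ 0.2 -1.   1.4] q6 0.18418877145662474
```

{"op": "carry_out", "data": {
  "rows": "4.2 -0.2 3 0 0 -0.07;4.2 -0.2 3 0 0 -0.07;4.2 -0.2 1 0 0 -0.07;4.2 -0.2 0 0 0 -0.07;4.2 -0.2 0 0 0 -0.07;4.2 -0.2 0 0 0 -0.07;4.2 -0.2 0 0 0 -0.07;4.2 -0.2 0 0 0 -0.07;4.2 -0.2 0 0 0 -0.07;4.2 -0.2 0 0 0 -0.07;4.2 -0.2 0 0 0 -0.07;0 0 0 0 0 0"
}}

```text
time: 10.85
ee_pos: [0.5377, 0.3536, 0.0556]
orientation: [0.294, 0.956, 0.002, 0.002]
ft_force: [1.0, -1.4, 0.8]
finger_gap: -0.0001
gripper_force: 0.7
```

```bash
python3 -c "
from h import *
pol(PV)"
```

```text
t 10.85 p [0.5377 0.3536 0.0556] ang 56.57 r 0.0631 yaw 145.81 tilt [-0.0024  0.004  -1.    ] F [ 1.  -1.4  0.8] q6 -0.514644319118429
```

{"op": "carry_out", "data": {
  "rows": "4.2 -0.2 0 0 0 -0.07;4.2 -0.2 0 0 0 -0.07;4.2 -0.2 0 0 0 -0.07;4.2 -0.2 0 0 0 -0.07;2 0 0 0 0 -0.03;0 0 0 0 0 0"
}}

```text
time: 11.45
ee_pos: [0.5199, 0.3612, 0.0543]
orientation: [0.143, 0.99, 0.001, 0.001]
ft_force: [2.5, 0.7, 1.5]
finger_gap: 0.0002
gripper_force: 1.1
```

{"op": "carry_out", "data": {
  "rows": "1 0 0 0 0 -0.017;1 0 0 0 0 -0.017;0 0 0 0 0 0"
}}

```text
time: 11.75
ee_pos: [0.5169, 0.3612, 0.0528]
orientation: [0.126, 0.992, -0.0, -0.0]
ft_force: [1.4, -0.2, 0.1]
finger_gap: 0.0001
gripper_force: 1.1
```

```bash
python3 -c "
from h import *
pol(PV)
c=cam('scene');im=robot.snapshot('scene');cv2.imwrite('pics/s7.png',im)
q=px(masks(im)['yellow'],(195,290,275,345));p=onplane(c,q,.07);m=p.mean(0);print(len(q),q.mean(0),m,np.degrees(np.arctan2(*(m[:2]-PV)[::-1])))"
```

```text
t 11.75 p [0.5169 0.3612 0.0528] ang 77.02 r 0.0617 yaw 165.58 tilt [ 1.e-04 -1.e-04 -1.e+00] F [ 1.4 -0.2  0.1] q6 -0.8342059557722834
122 [236.63114754 327.49180328] [0.49700813 0.35632728 0.07      ] 96.18096156649054
```

{"op": "carry_out", "data": {
  "rows": "1 0 0 0 0 -0.017;1 0 0 0 0 -0.017;0 0 0 0 0 0"
}}

```text
time: 12.1
ee_pos: [0.5147, 0.3617, 0.0527]
orientation: [0.108, 0.994, -0.0, -0.0]
ft_force: [1.6, 0.7, 1.6]
finger_gap: 0.0002
gripper_force: 0.9
```

{"op": "carry_out", "data": {
  "rows": "1 0 0 0 0 -0.017;0 0 0 0 0 0"
}}

```text
time: 12.3
ee_pos: [0.5138, 0.3619, 0.0528]
orientation: [0.1, 0.995, -0.0, -0.0]
ft_force: [2.1, 0.2, 2.1]
finger_gap: -0.0001
gripper_force: 0.9
```

{"op": "carry_out", "data": {
  "rows": "1 0 0 0 0 -0.017;0 0 0 0 0 0"
}}

```text
time: 12.5
ee_pos: [0.513, 0.3621, 0.0528]
orientation: [0.091, 0.996, -0.0, 0.0]
ft_force: [2.4, 0.1, 1.2]
finger_gap: 0.0001
gripper_force: 1.2
```

{"op": "carry_out", "data": {
  "rows": "1 0 0 0 0 0;0 0 0 0 0 0"
}}

```text
time: 12.7
ee_pos: [0.5127, 0.3622, 0.053]
orientation: [0.092, 0.996, 0.0, 0.001]
ft_force: [4.2, -0.3, 0.8]
finger_gap: 0.0001
gripper_force: 2.4
```

{"op": "carry_out", "data": {
  "rows": "1 0 0 0 0 0;0 0 0 0 0 0"
}}

```text
time: 12.9
ee_pos: [0.5126, 0.3622, 0.0531]
orientation: [0.092, 0.996, 0.0, 0.002]
ft_force: [7.0, -0.7, -1.7]
finger_gap: 0.0
gripper_force: 3.7
```

{"op": "carry_out", "data": {
  "rows": "1 0 0 0 0 0;0 0 0 0 0 0"
}}

```text
time: 13.1
ee_pos: [0.5124, 0.3622, 0.0532]
orientation: [0.092, 0.996, 0.0, 0.002]
ft_force: [10.0, -2.3, -3.0]
finger_gap: -0.0
gripper_force: 4.9
```

```bash
python3 -c "
from h import *
pol(PV)
c=cam('scene');im=robot.snapshot('scene')
q=px(masks(im)['yellow'],(195,290,275,345));p=onplane(c,q,.07);m=p.mean(0);print(len(q),q.mean(0),m,np.degrees(np.arctan2(*(m[:2]-PV)[::-1])))"
```

```text
t 13.1 p [0.5124 0.3622 0.0532] ang 81.28 r 0.0619 yaw 169.47 tilt [-4.6e-03  9.0e-04 -1.0e+00] F [10.  -2.3 -3. ] q6 -0.8949857035869934
125 [237.52  327.472] [0.49546379 0.35515399 0.07      ] 97.92255195118337
```

The force climbs without motion and the lever is at 98°, so it is on its stop. I'll back off, rise and check.

{"op": "carry_out", "data": {
  "rows": "-15 0 0 0 0 0;0 0 -50 0 0 0;0 0 -50 0 0 0;0 0 -50 0 0 0;0 -40 -50 0 0 0;20 -40 -20 0 0 0;20 -40 0 0 0 0;0 0 0 0 0 0;0 0 0 0 0 0"
}}

```text
time: 14.05
ee_pos: [0.4646, 0.2573, 0.2618]
orientation: [0.092, 0.996, 0.0, -0.0]
ft_force: [0.9, 0.0, -0.3]
finger_gap: 0.0002
gripper_force: 0.0
```

```bash
python3 -c "
from h import *
pol()
c=cam('wrist');im=robot.snapshot('wrist');cv2.imwrite('pics/w8.png',im);analyse(im,c,CT)
c=cam('scene');im=robot.snapshot('scene');analyse(im,c,CT)
q=px(masks(im)['yellow'],(195,290,275,345));p=onplane(c,q,.07);m=p.mean(0);print('lever',np.degrees(np.arctan2(*(m[:2]-PV)[::-1])))"
```

```text
t 14.05 p [0.4646 0.2573 0.2618] ang 92.88 r 0.1194 yaw 169.42 tilt [ 1.e-03  2.e-04 -1.e+00] F [ 0.9  0.  -0.3] q6 -1.0294178684831052
ctr [0.4706 0.1381]
red0.07 (840, array([0.40260075, 0.13447305]), np.float64(-176.94684707907794), np.float64(0.06809591302083344), array([ 0.99797471, -0.0636119 ]))
red0.048 (71, array([0.37703689, 0.13007206]), np.float64(-175.09589780045255), np.float64(0.09390688758573904), array([0.07857097, 0.99690852]))
green0.038 (115, array([0.36583955, 0.13012377]), np.float64(-175.6460251448407), np.float64(0.10506365989125782), array([0.87018415, 0.49272665]))
yellow0.07 (1113, array([0.6266471 , 0.34621985]), np.float64(53.13764215938291), np.float64(0.26012413928232714), array([-0.09002678, -0.99593935]))
ctr [0.4706 0.1381]
red0.07 (128, array([0.40279063, 0.13146897]), np.float64(-174.4148420956984), np.float64(0.06813281926417336), array([-0.99609677,  0.08826793]))
red0.048 (7, array([0.37777207, 0.12745246]), np.float64(-173.45666175367265), np.float64(0.09343657850882062), array([-0.99849612,  0.05482242]))
green0.038 (4, array([0.36555029, 0.12186668]), np.float64(-171.21557065221972), np.float64(0.10629657504660668), array([-0.98945508,  0.14484007]))
yellow0.07 (446, array([0.62833562, 0.34230548]), np.float64(52.31621836041592), np.float64(0.2580317842884368), array([-0.07198438,  0.99740576]))
lever 56.08587396053154
```

View pics/w8.png

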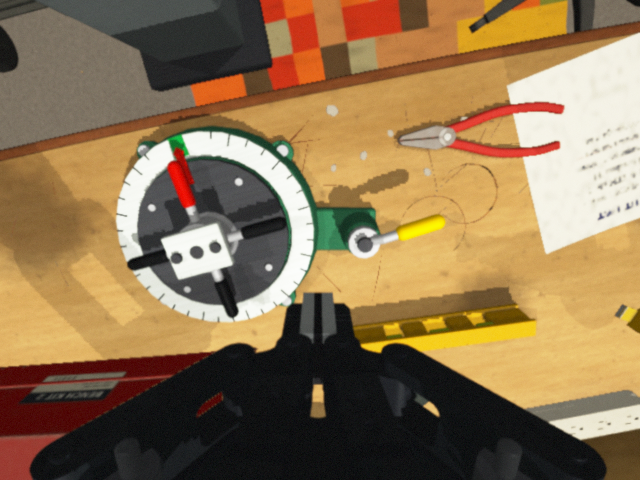

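The pointer tip (178,152) sits on the green mark at (178,147), the lever grip is swung out to (420,228), and the tools have not moved. I'll do one numeric check of the lever, then hand in.

```bash
python3 -c "
from h import *
c=cam('wrist');im=cv2.imread('pics/w8.png')
q=px(masks(im)['yellow'],(390,205,455,248));p=onplane(c,q,.07);m=p.mean(0);d=np.linalg.svd(p-m)[2][0];a=np.degrees(np.arctan2(d[1],d[0]))%180
print('lever',m,a,'joint',np.radians(a-17.5))
if a>93: print(robot.finish_job())"
```

```text
lever [0.49364376 0.35962996 0.07      ] 97.92373882211177 joint 1.4036590392098367
the job is handed in; nothing more can be done
None
```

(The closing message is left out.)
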